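Fetch the green tin from behind the bead jars

TASK

Get the green-lidded tin out from behind the bead jars: first stand the red, yellow and blue jars in the grey side tray, and only when all three are there, carry the tin to the white coaster and set it down in the middle. Only after that put every jar back, upright and centred on the pad of its own colour. Leave the orange-lidded tin where it is, and knock nothing over.

Things in the scene. Friction and masses are not known exactly. Their poses are not given: they have to be found in the camera images.
- jar_red_mid (a point): jar of red beads: upright clear cylinder 48 mm in diameter and 110 mm tall with straight sides, red flat lid of the same diameter, about 0.16 kg; this point is its centre, 55 mm above its underside; z points up through the lid. It starts on the red pad.
- jar_yellow_mid (a point): jar of yellow beads: upright clear cylinder 48 mm in diameter and 110 mm tall with straight sides, yellow flat lid of the same diameter, about 0.16 kg; this point is its centre, 55 mm above its underside; z points up through the lid. It starts on the yellow pad.
- jar_blue_mid (a point): jar of blue beads: upright clear cylinder 48 mm in diameter and 110 mm tall with straight sides, blue flat lid of the same diameter, about 0.16 kg; this point is its centre, 55 mm above its underside; z points up through the lid. It starts on the blue pad.
- tin_green_mid (a point): tin with a green lid: steel cylinder 50 mm in diameter, 40 mm tall, about 0.12 kg; this point is its centre, 20 mm above its underside, z up. It starts on the floor of the wooden supplies tray (floor 6 mm above the table, rim 14 mm), with one jar in front of it (on the robot's side) and one at either hand, centres about 85 mm away.
- tin_orange_mid (a point): tin with an orange lid, same size as the green one (50 mm in diameter, 40 mm tall); point at its centre; it stands behind the green tin in the supplies tray and stays there.
- pad_red: round red pad, 72 mm in diameter, 2 mm thick, fixed on the floor of the supplies tray; its origin is the centre of its underside and its top is 2 mm higher, 8 mm above the table. The three pads are at least 90 mm apart, centre to centre. A pot 26 mm tall stands in one front corner of the tray, at least 60 mm from any pad's centre.
- pad_yellow: round yellow pad, 72 mm in diameter, 2 mm thick, fixed on the floor of the supplies tray; its origin is the centre of its underside and its top is 2 mm higher, 8 mm above the table. The three pads are at least 90 mm apart, centre to centre. A pot 26 mm tall stands in one front corner of the tray, at least 60 mm from any pad's centre.
- pad_blue: round blue pad, 72 mm in diameter, 2 mm thick, fixed on the floor of the supplies tray; its origin is the centre of its underside and its top is 2 mm higher, 8 mm above the table. The three pads are at least 90 mm apart, centre to centre. A pot 26 mm tall stands in one front corner of the tray, at least 60 mm from any pad's centre.
- side_tray: empty shallow grey side tray, fixed on the table, to the left or the right of the supplies tray: 286 mm long (its x axis) by 116 mm wide (y), rim 14 mm high, walls 3 mm, floor 3 mm thick; its origin is the centre of its underside. The three jars fit in a row along x, about 80 mm apart.
- coaster (a point): centre of the top face of the white coaster, 78 mm in diameter, 5 mm above the table, fixed in the middle of the teal placemat (220 by 160 mm, x along its length) on the other side of the supplies tray; a wooden stamp 36 mm tall stands in a corner of the mat, about 100 mm from this point.

How it is judged:
On the way, in this order (a step that is already met when the one before it is completed fails the run):
1. all three jars stand released in the side tray, with the green tin still in its place (x of jar_red_mid in the frame of side_tray between -0.125 and 0.125 m and y of jar_red_mid in the frame of side_tray between -0.04 and 0.04 m and height (world z) of each of jar_red_mid, jar_yellow_mid, jar_blue_mid below 0.068 m and angle between each of jar_red_mid, jar_yellow_mid, jar_blue_mid's own z axis and vertical below 0.08 rad and linear speed of each of jar_red, jar_yellow, jar_blue below 0.02 m/s and contact force between each of jar_red, jar_yellow, jar_blue and the fingers below 0.05 N and x of jar_yellow_mid in the frame of side_tray between -0.125 and 0.125 m and y of jar_yellow_mid in the frame of side_tray between -0.04 and 0.04 m and x of jar_blue_mid in the frame of side_tray between -0.125 and 0.125 m and y of jar_blue_mid in the frame of side_tray between -0.04 and 0.04 m and distance of tin_green_mid from where it was at the start of the episode below 0.03 m), for 0.2 s.
2. the green tin stands released on the coaster, with all three jars still in the side tray (horizontal distance between tin_green_mid and coaster below 0.014 m and angle between tin_green_mid's own z axis and vertical below 0.06 rad and height (world z) of tin_green_mid below 0.031 m and linear speed of each of tin_green, jar_red, jar_yellow, jar_blue below 0.02 m/s and contact force between each of tin_green, jar_red, jar_yellow, jar_blue and the fingers below 0.05 N and x of jar_red_mid in the frame of side_tray between -0.125 and 0.125 m and y of jar_red_mid in the frame of side_tray between -0.04 and 0.04 m and height (world z) of each of jar_red_mid, jar_yellow_mid, jar_blue_mid below 0.068 m and angle between each of jar_red_mid, jar_yellow_mid, jar_blue_mid's own z axis and vertical below 0.08 rad and x of jar_yellow_mid in the frame of side_tray between -0.125 and 0.125 m and y of jar_yellow_mid in the frame of side_tray between -0.04 and 0.04 m and x of jar_blue_mid in the frame of side_tray between -0.125 and 0.125 m and y of jar_blue_mid in the frame of side_tray between -0.04 and 0.04 m), for 0.2 s.
At the end, for the whole second after the job is handed in: The green tin stands upright on the coaster, centre within 14 mm of its centre; each jar stands upright on the pad of its own colour, centre within 12 mm of the pad's; the orange tin is within 20 mm of where it was; all released and at rest (horizontal distance between tin_green_mid and coaster below 0.014 m and angle between each of tin_green_mid, jar_red_mid, jar_yellow_mid, jar_blue_mid's own z axis and vertical below 0.06 rad and height (world z) of tin_green_mid below 0.031 m and linear speed of each of tin_green, jar_red, jar_yellow, jar_blue below 0.02 m/s and contact force between each of tin_green, jar_red, jar_yellow, jar_blue and the fingers below 0.05 N and horizontal distance between jar_red_mid and pad_red below 0.012 m and height (world z) of each of jar_red_mid, jar_yellow_mid, jar_blue_mid below 0.069 m and horizontal distance between jar_yellow_mid and pad_yellow below 0.012 m and horizontal distance between jar_blue_mid and pad_blue below 0.012 m and distance of tin_orange_mid from where it was at the start of the episode below 0.02 m); the robot touches nothing.
It fails at once if a jar or a tin is knocked over (angle between any of jar_red_mid, jar_yellow_mid, jar_blue_mid, tin_green_mid, tin_orange_mid's own z axis and vertical above 0.7 rad).
It fails at once if the orange tin is moved away (distance of tin_orange_mid from where it was at the start of the episode above 0.03 m).
It also fails if it takes over 131 s, if anything falls off the work surface, if the arm or the gripper's body presses on something with over 40 N, if the wrist force passes 120 N, or if a joint passes its speed limit or range.

ROBOT

A 7-joint arm with a two-finger parallel gripper is mounted at the origin on the work surface. World frame = base frame: x ahead of the robot, y to its left, z up, the work surface at z = 0. Lengths are in m, angles in rad, forces in N, time in s.
With the tool pointing down it reaches from about 0.425 to 0.925 m from the base axis. Payload 6.8 kg.
Tool frame: the origin (TCP) lies at the very end of the fingers, on their centre line; the grasp point (between the pads) lies robot.grip_depth behind it (robot.grip_depth is the distance from the TCP to the grasp point, in m); z points along the fingers, x is the direction in which the jaws open and shut, and the axes are right-handed (so a half turn about z gives the same grasp; the last joint's range is limited). The gripper opens to 88 mm and grips with 3 to 60 N. Pads are 20 mm wide; open, the fingers measure 115 mm over their backs; the gripper's body (75 mm by 178 mm) begins 61 mm behind the grasp point.
Start: joints at [0.995, 0.477, 0.022, 1.555, -0.011, 1.109, -0.083], TCP at [0.304, -0.602, 0.223] pointing down, gripper open.
Joint ranges: [-2.96, 2.96], [-0.34, 2.1], [-1.41, 1.46], [0.24, 2.44], [-1.37, 4.51], [0.17, 1.92], [-2.96, 2.96]. Speed limits (rad/s): [2.39, 2.39, 3.14, 3.14, 3.14, 3.14, 3.14].

INTERFACE

Orientations are given as a unit quaternion [w, x, y, z].
In Python, from plant import robot, eyes gives the robot as it stands. The module is installed in compiled form; this text tells all that it offers.
- The arm moves only by the shell command python3 -m inch 'ROWS' [OPENING] [FORCE]. ROWS is JSON, a list of rows, each a list of 6 numbers: the shift along the tool's x, y, z in m, then the turn, a rotation vector about the tool's x, y, z in rad. In form: [[dx, dy, dz, rx, ry, rz], ...]. A call has exactly 5 rows; each row is the pose to reach, as a shift and turn from the pose commanded when the call began, along the tool's axes at that moment; what a row does not reach only later rows make up. A row lasts 1/12 s, in which the tool goes at most 41.7 mm and 7.16 degrees, less where a joint would pass 70% of its speed; a pose out of reach is approached as far as the arm can. A call with a gripper value outside its range is refused whole. OPENING is the gripper's target within -1 to 1 (shut at 1, half-way at 0, fully open at -1), set as the call begins (- or left out, the last holds). The fingers move at their own pace and stop on an object; FORCE is the grip in N (left out, the last holds). Time passes only in rows, so rows that repeat a pose let the fingers close, or fill a call up. It gives the time, the measured TCP pose, the force and the opening at its end, in the units of the state.
- robot.get_state(): the state, without advancing time (a new reading comes with each control period).
- eyes.get_image(name): name is "scene" or "top" or "wrist"; returns a dict with "img" (480x640x3 uint8, red, green, blue), "intrinsics" (3x3 intrinsics, pixels), "R" (3x3) and "t" (3): a world point X has camera coordinates R X + t. Camera axes: x right, y down, z forward; pixel columns grow to the right and rows downward; lengths in m; the calibration is good to about 2 mm. A picture is of the moment at which its call begins. There is no depth.
- robot.job_done(): hands the job in, once; it reports no verdict.
The state is a dict: "clock": time; "q": joint angles; "qvel": joint speeds; "joint_torque": joint torques, N m; "eef_pos": TCP position; "eef_rot": TCP orientation; "force": force on the tool from outside, world axes, zero at the start; "moment": the same for the moment, N m; "width": finger opening in m.
Only numpy, scipy, OpenCV 4.12 (cv2) and the standard library are available. Lean on these libraries where they do the work, as an engineer would, in place of code of your own. Each camera call takes 0.05 s, during which the arm holds its last target. There are 200 camera calls.

## Working session

There is one attempt and no reset: what is moved stays moved. The work goes in short steps, Python scripts to look and compute and a shell command to move; the robot and the scene stay as the last step left them, time stands still between calls to the robot, and variables do not carry over. Pictures are saved under pics/ and viewed, about 12 in all and at most 16, crops included, and the job is handed in when it is done.

```bash
mkdir -p pics
python3 - <<'E'
from plant import robot, eyes
import cv2,numpy as np
print(robot.grip_depth, robot.get_state())
for n in("top","scene"):
    d=eyes.get_image(n); cv2.imwrite(f"pics/{n}0.png",d["img"][:,:,::-1]); print(n,d["intrinsics"].tolist(),d["R"].tolist(),d["t"].tolist())
E
```

```text
0.0187 {'clock': 0.0, 'q': array([ 0.99492434,  0.47778061,  0.02236116,  1.55645609, -0.01149252,
        1.10927729, -0.08311558]), 'qvel': array([-1.09542186e-03, -5.95843131e-05, -5.87806313e-04,  1.15009021e-03,
       -1.52772636e-03, -6.82604955e-04,  4.96110225e-04]), 'joint_torque': array([-1.96260255e-03, -5.82852423e+01,  1.53406363e+00, -2.72606117e+01,
       -5.41800284e-02,  1.71157607e-02,  1.44493438e-04]), 'eef_pos': array([ 0.30405745, -0.60196539,  0.22169325]), 'eef_rot': array([-4.04566208e-04,  8.51730264e-01, -5.23979727e-01, -7.99937931e-04]), 'force': array([-0.27670268, -0.46788993,  1.0135779 ]), 'moment': array([ 0.03183755, -0.02586584, -0.03266299]), 'width': 0.08776203487579438}
top [[477.3296879704754, 0.0, 317.67575089951634], [0.0, 477.3296879704754, 234.7068392038723], [0.0, 0.0, 1.0]] [[0.004338047814023659, -0.9999871571537153, -0.002620471101484111], [-0.9899774830540635, -0.00392468619684617, -0.14117074726797219], [0.14115864970700387, 0.0032066128370530807, -0.9899817944018006]] [0.004227907466684569, 0.5779186099596084, 0.7916535108913788]
scene [[436.5025254231747, 0.0, 315.32825474591226], [0.0, 436.5025254231747, 243.44962786443529], [0.0, 0.0, 1.0]] [[-0.4119817465819768, 0.9111880038834749, 0.0027316775272142654], [0.6397416268696409, 0.29138298723448575, -0.7112148800471575], [-0.6488464312404354, -0.2912599806515756, -0.7029693679936522]] [0.24043223351372695, -0.3383813552835016, 1.251480112662577]
```

View pics/top0.png

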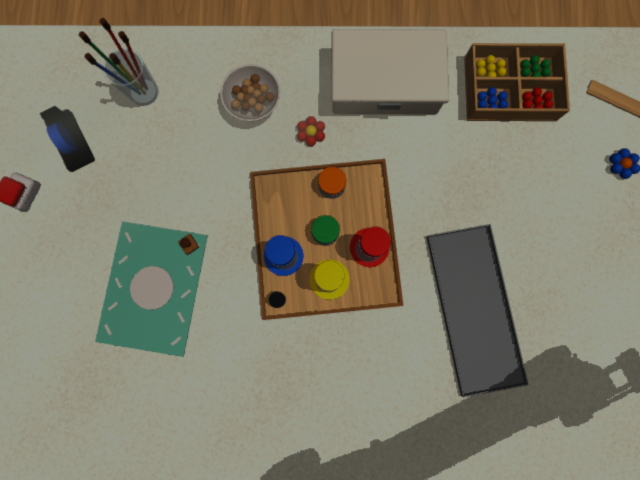

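View pics/scene0.png

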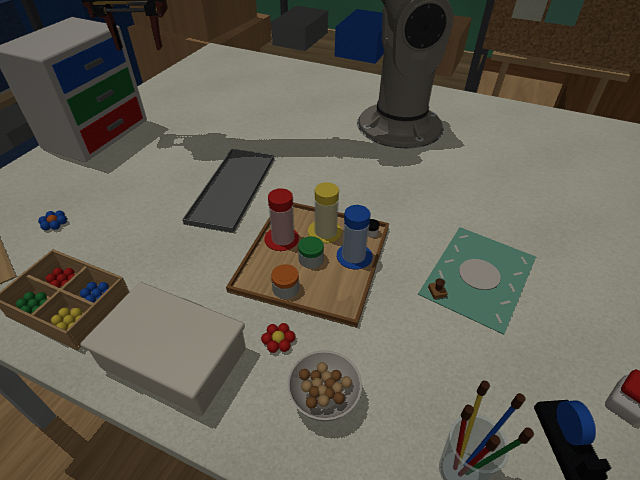

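The top view shows lids at red (375,241), yellow (330,276), blue (280,252), tins at green (325,230) and orange (332,181), the coaster at (151,288), and the grey tray with corners (427,235), (490,226), (526,385), (460,395). The pot is at (277,299) and the stamp at (188,243). Next I'll zoom in for precise pixels.

```bash
cat > h.py <<'E'
from plant import robot, eyes
import cv2,numpy as np
from scipy.spatial.transform import Rotation as Ro
def world(d,uv,z):
    K,R,t=[np.array(d[k]) for k in("intrinsics","R","t")]
    C=-R.T@t; r=R.T@np.linalg.solve(K,[uv[0],uv[1],1.]); return C+r*(z-C[2])/r[2]
def pix(d,X):
    p=np.array(d["intrinsics"])@(np.array(d["R"])@np.array(X)+d["t"]); return p[:2]/p[2]
def disc(d,c,r,z,img,col=(255,255,255),s=1,o=(0,0)):
    P=[(pix(d,[c[0]+r*np.cos(a),c[1]+r*np.sin(a),z])-o)*s for a in np.linspace(0,6.283,60)]
    cv2.polylines(img,[np.int32(P)],True,col,1)
def shift(target,yaw=None):
    """tool-axis shift from current pose to world TCP target"""
    s=robot.get_state(); q=s["eef_rot"]; R=Ro.from_quat([q[1],q[2],q[3],q[0]])
    return R.inv().apply(np.array(target)-s["eef_pos"]).round(4)
E
python3 - <<'E'
from h import *
d=eyes.get_image("top"); im=d["img"]; s=4; o=(245,150)
cr=cv2.resize(np.ascontiguousarray(im[150:325,245:410,::-1]),None,fx=s,fy=s,interpolation=cv2.INTER_CUBIC)[:, :]
G={"red":((375.5,241),.118,.024),"yellow":((330.5,275.5),.118,.024),"blue":((280,251),.118,.024),"green":((325,230),.046,.025),"orange":((332,181.5),.046,.025)}
for k,(uv,z,r) in G.items():
    w=world(d,uv,z); print(k,w.round(4)); disc(d,w,r,z,cr,s=s,o=o)
    if z>.1: disc(d,w,.036,.008,cr,(0,255,0),s,o)
cv2.imwrite("pics/c1.png",cr[:600])
print("coaster",world(d,(151.3,288),.005).round(4))
for uv in [(427,235),(490,226),(526,385),(460,395)]: print(world(d,uv,.014).round(4))
print("orient", Ro.from_quat(np.roll(robot.get_state()["eef_rot"],-1)).as_matrix().round(3).tolist())
w=eyes.get_image("wrist"); print(w["R"].tolist(),w["t"])
E
```

```text
red [ 0.5572 -0.0849  0.118 ]
yellow [ 0.5026 -0.0139  0.118 ]
blue [0.5408 0.0656 0.118 ]
green [ 0.5855 -0.0061  0.046 ]
orange [ 0.672  -0.0182  0.046 ]
coaster [0.4853 0.3048 0.005 ]
[ 0.582  -0.1901  0.014 ]
[ 0.5988 -0.3042  0.014 ]
[ 0.3217 -0.3532  0.014 ]
[ 0.3046 -0.239   0.014 ]
orient [[0.451, -0.893, -0.001], [-0.893, -0.451, 0.001], [-0.001, 0.0, -1.0]]
[[0.45060464064080336, -0.8927231184919833, -0.0009442155067707975], [-0.8522572642811208, -0.430493731949446, 0.2972081799552311], [-0.2657310921082345, -0.1331186705995417, -0.9548122361096858]] [-0.67468595 -0.03657027  0.3915993 ]
```

View pics/c1.png

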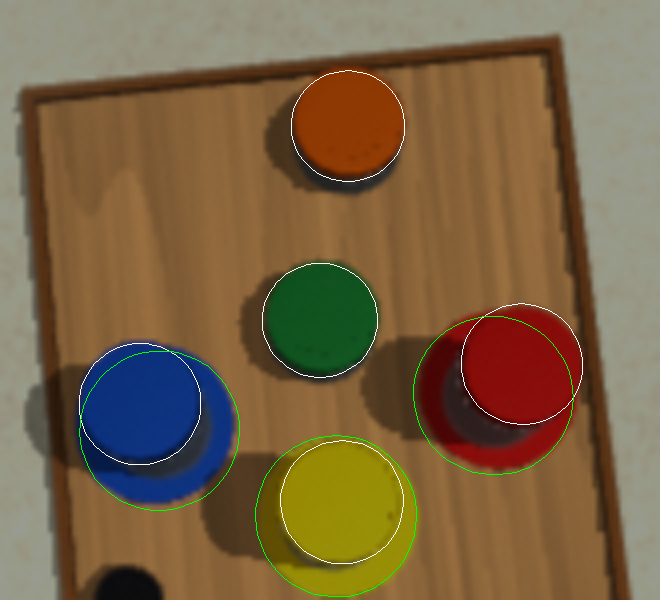

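```bash
python3 -m inch '[[-0.01,-0.015,0,0,0,0.094],[-0.03,-0.045,0,0,0,0.188],[-0.055,-0.075,0,0,0,0.282],[-0.08,-0.105,0,0,0,0.376],[-0.1,-0.13,0,0,0,0.47]]' -1 25
python3 - <<'E'
from h import *
print("orient", Ro.from_quat(np.roll(robot.get_state()["eef_rot"],-1)).as_matrix().round(3).tolist(), shift([.557,-.085,.19]))
E
```

```text
clock: 0.62
eef_pos: [0.3764, -0.4518, 0.2224]
eef_rot: [0.0, -0.705, 0.709, 0.0]
force: [0.8, 0.2, 0.4]
width: 0.0878
orient [[-0.006, -1.0, 0.0], [-1.0, 0.006, 0.001], [-0.001, -0.0, -1.0]] [-0.3677 -0.1786  0.0328]
```

```bash
python3 -m inch '[[-0.03,-0.015,0,0,0,0],[-0.065,-0.03,0,0,0,0],[-0.1,-0.047,0,0,0,0],[-0.135,-0.065,0,0,0,0],[-0.17,-0.082,0,0,0,0]]' >/dev/null
python3 -m inch '[[-0.036,-0.018,0,0,0,0],[-0.072,-0.036,0.01,0,0,0],[-0.11,-0.054,0.02,0,0,0],[-0.145,-0.072,0.03,0,0,0],[-0.175,-0.087,0.033,0,0,0]]' >/dev/null
python3 -m inch '[[-0.015,-0.007,0,0,0,0],[-0.023,-0.01,0,0,0,0],[-0.023,-0.01,0,0,0,0],[-0.023,-0.01,0,0,0,0],[-0.023,-0.01,0,0,0,0]]'
python3 - <<'E'
from h import *
print(shift([.557,-.085,.19]),shift([.557,-.085,.066]))
print(Ro.from_quat(np.roll(robot.get_state()["eef_rot"],-1)).as_matrix().round(4).tolist())
d=eyes.get_image("wrist"); im=np.ascontiguousarray(d["img"][:,:,::-1])
for c,r,z in [((.5572,-.0849),.024,.118),((.5026,-.0139),.024,.118),((.5855,-.0061),.025,.046)]: disc(d,c,r,z,im)
cv2.imwrite("pics/w1.png",im)
E
```

```text
clock: 1.87
eef_pos: [0.5545, -0.0893, 0.1898]
eef_rot: [-0.0, -0.705, 0.709, -0.0]
force: [-0.1, 0.1, -0.5]
width: 0.0881
[-0.0043 -0.0025 -0.0002] [-0.0044 -0.0025  0.1238]
[[-0.0051, -1.0, -0.0003], [-1.0, 0.0051, -0.001], [0.001, 0.0003, -1.0]]
```

View pics/w1.png

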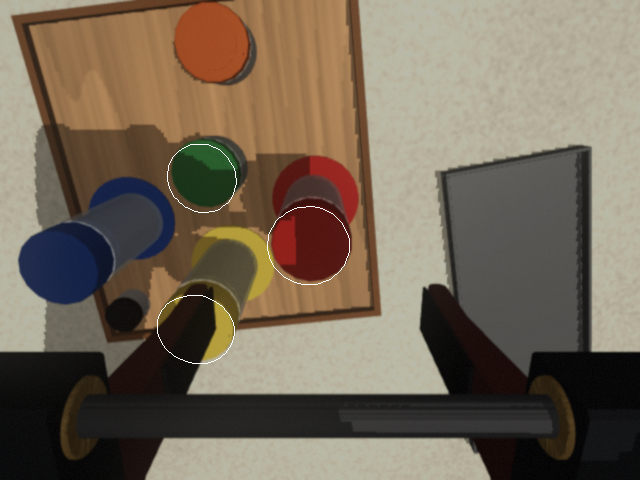

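Overlays agree with the wrist view to about 2 mm: red lid at (311,245), yellow (200,330), green (207,170). I'll grasp red.

```bash
python3 -m inch '[[-0.002,-0.001,0.01,0,0,0],[-0.004,-0.002,0.035,0,0,0],[-0.004,-0.0025,0.065,0,0,0],[-0.004,-0.0025,0.095,0,0,0],[-0.004,-0.0025,0.115,0,0,0]]'
python3 -m inch '[[0,0,0.008,0,0,0],[0,0,0.009,0,0,0],[0,0,0.009,0,0,0],[0,0,0.009,0,0,0],[0,0,0.009,0,0,0]]'
python3 -m inch '[[0,0,0,0,0,0],[0,0,0,0,0,0],[0,0,0,0,0,0],[0,0,0,0,0,0],[0,0,0,0,0,0]]' 1 25
python3 -m inch '[[0,0,0,0,0,0],[0,0,0,0,0,0],[0,0,0,0,0,0],[0,0,0,0,0,0],[0,0,0,0,0,0]]'
python3 -m inch '[[0,0,-0.005,0,0,0],[0,0,-0.015,0,0,0],[0,0,-0.03,0,0,0],[0,0,-0.045,0,0,0],[0,0,-0.06,0,0,0]]'
python3 -c "
from h import *
print(shift([.531,-.2577,.123]))"
```

```text
clock: 2.33
eef_pos: [0.5559, -0.0839, 0.0717]
eef_rot: [-0.001, -0.706, 0.708, 0.001]
force: [0.1, 1.1, -0.7]
width: 0.0876
clock: 2.75
eef_pos: [0.5589, -0.0833, 0.0672]
eef_rot: [0.001, -0.706, 0.708, -0.001]
force: [0.2, -0.3, 0.2]
width: 0.0877
clock: 3.17
eef_pos: [0.5577, -0.083, 0.0658]
eef_rot: [0.0, -0.706, 0.708, -0.0]
force: [0.0, 0.5, 0.7]
width: 0.0578
clock: 3.58
eef_pos: [0.5577, -0.0834, 0.0658]
eef_rot: [-0.0, -0.706, 0.708, -0.0]
force: [-0.5, -1.9, 2.7]
width: 0.048
clock: 4.0
eef_pos: [0.5574, -0.0826, 0.1268]
eef_rot: [0.0, -0.706, 0.708, 0.0]
force: [-0.8, -0.5, -1.4]
width: 0.0477
[0.1752 0.0261 0.0037]
```

```bash
python3 -m inch '[[0.01,0.001,0,0,0,0],[0.03,0.004,0,0,0,0],[0.055,0.008,0,0,0,0],[0.08,0.012,0,0,0,0],[0.105,0.016,0,0,0,0]]' >/dev/null
python3 -m inch '[[0.025,0.004,0,0,0,0],[0.045,0.007,0,0,0,0],[0.06,0.009,0,0,0,0],[0.07,0.01,0,0,0,0],[0.07,0.01,0,0,0,0]]'
python3 -m inch '[[0,0,0.005,0,0,0],[0,0,0.015,0,0,0],[0,0,0.03,0,0,0],[0,0,0.043,0,0,0],[0,0,0.053,0,0,0]]'
python3 -m inch '[[0,0,0.004,0,0,0],[0,0,0.008,0,0,0],[0,0,0.011,0,0,0],[0,0,0.011,0,0,0],[0,0,0.011,0,0,0]]'
```

```text
clock: 4.83
eef_pos: [0.53, -0.2611, 0.1252]
eef_rot: [-0.001, -0.705, 0.709, -0.0]
force: [0.8, -0.7, -2.2]
width: 0.0482
clock: 5.25
eef_pos: [0.5309, -0.2558, 0.0707]
eef_rot: [0.0, 0.707, -0.707, -0.001]
force: [0.8, 1.2, -2.8]
width: 0.0478
clock: 5.67
eef_pos: [0.5316, -0.258, 0.062]
eef_rot: [0.0, -0.706, 0.708, -0.0]
force: [-0.3, 0.8, -1.7]
width: 0.0475
```

```bash
python3 -m inch '[[0,0,0.001,0,0,0],[0,0,0.001,0,0,0],[0,0,0.001,0,0,0],[0,0,0.001,0,0,0],[0,0,0.001,0,0,0]]' -1
python3 -m inch '[[0,0,0,0,0,0],[0,0,-0.01,0,0,0],[0,0,-0.03,0,0,0],[0,0,-0.06,0,0,0],[0,0,-0.09,0,0,0]]'
python3 - <<'E'
from h import *
d=eyes.get_image("top"); im=d["img"]; s=3; o=(240,150)
cv2.imwrite("pics/c2.png",cv2.resize(np.ascontiguousarray(im[150:345,240:500,::-1]),None,fx=3,fy=3,interpolation=cv2.INTER_CUBIC))
print(shift([.5026,-.0145,.152]))
E
```

```text
clock: 6.08
eef_pos: [0.5315, -0.2581, 0.061]
eef_rot: [0.0, -0.706, 0.708, -0.0]
force: [0.4, 0.5, 0.4]
width: 0.0776
clock: 6.5
eef_pos: [0.5306, -0.2577, 0.1518]
eef_rot: [-0.0, -0.706, 0.708, 0.001]
force: [0.7, -0.3, -0.2]
width: 0.088
[-0.2447  0.0325  0.0055]
```

View pics/c2.png

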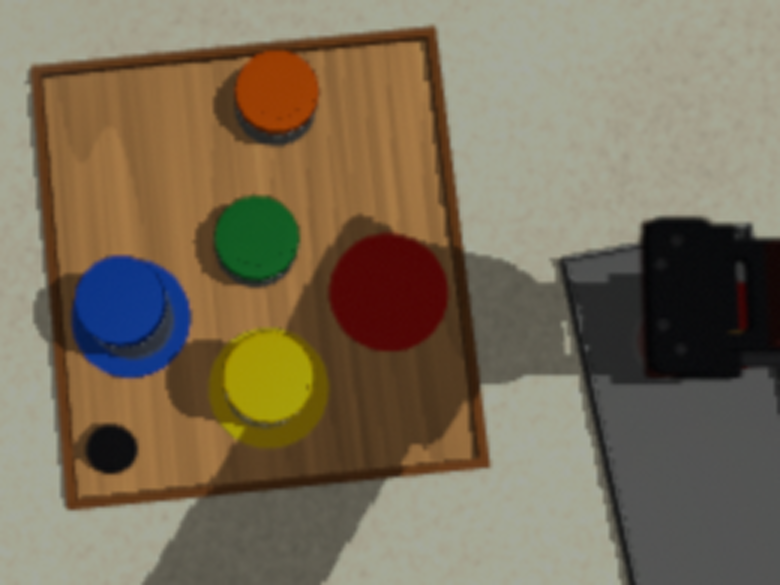

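The red pad is now bare at crop (389,292), which is pixel (369.3,247.0). The others are unmoved. Now yellow.

```bash
python3 -m inch '[[-0.02,0.003,0,0,0,0],[-0.05,0.007,0,0,0,0],[-0.085,0.011,0,0,0,0],[-0.12,0.016,0,0,0,0],[-0.155,0.021,0,0,0,0]]' >/dev/null
python3 -m inch '[[-0.03,0.004,0,0,0,0],[-0.06,0.008,0,0,0,0],[-0.08,0.011,0,0,0,0],[-0.09,0.012,0,0,0,0],[-0.09,0.012,0,0,0,0]]'
python3 -m inch '[[0,0,0,0,0,0],[0,0,0,0,0,0],[0,0,0,0,0,0],[0,0,0,0,0,0],[0,0,0,0,0,0]]'
python3 - <<'E'
from h import *
print(shift([.5026,-.0145,.066]))
d=eyes.get_image("top"); print("padred",world(d,(369.3,247),.008).round(4))
E
```

```text
clock: 7.38
eef_pos: [0.4989, -0.0106, 0.1512]
eef_rot: [-0.001, 0.708, -0.707, 0.0]
force: [0.3, -0.3, 0.1]
width: 0.0879
clock: 7.8
eef_pos: [0.4989, -0.0139, 0.1506]
eef_rot: [-0.0, -0.706, 0.709, -0.0]
force: [0.5, 0.0, -0.9]
width: 0.0877
[ 0.0005 -0.0038  0.0846]
padred [ 0.5605 -0.0867  0.008 ]
```

```bash
python3 -m inch '[[0,-0.002,0.01,0,0,0],[0,-0.004,0.03,0,0,0],[0,-0.004,0.055,0,0,0],[0,-0.004,0.075,0,0,0],[0,-0.004,0.085,0,0,0]]'
python3 -m inch '[[0,0,0,0,0,0],[0,0,0,0,0,0],[0,0,0,0,0,0],[0,0,0,0,0,0],[0,0,0,0,0,0]]' 
python3 -m inch '[[0,0,0,0,0,0],[0,0,0,0,0,0],[0,0,0,0,0,0],[0,0,0,0,0,0],[0,0,0,0,0,0]]' 1
python3 -m inch '[[0,0,0,0,0,0],[0,0,0,0,0,0],[0,0,0,0,0,0],[0,0,0,0,0,0],[0,0,0,0,0,0]]'
python3 -m inch '[[0,0,-0.005,0,0,0],[0,0,-0.015,0,0,0],[0,0,-0.03,0,0,0],[0,0,-0.045,0,0,0],[0,0,-0.06,0,0,0]]'
python3 -c "
from h import *
print(shift([.4518,-.2716,.126]),shift([.373,-.2855,.126]))"
```

```text
clock: 8.27
eef_pos: [0.5012, -0.0131, 0.0628]
eef_rot: [-0.001, -0.706, 0.708, 0.001]
force: [-0.5, 0.2, 0.5]
width: 0.0878
clock: 8.68
eef_pos: [0.5036, -0.0129, 0.0667]
eef_rot: [0.001, -0.706, 0.708, -0.001]
force: [-0.1, -0.2, 0.6]
width: 0.0879
clock: 9.1
eef_pos: [0.5028, -0.0129, 0.0657]
eef_rot: [0.0, -0.706, 0.708, -0.0]
force: [-0.2, -0.4, 0.4]
width: 0.0579
clock: 9.52
eef_pos: [0.5028, -0.0129, 0.0656]
eef_rot: [-0.0, -0.706, 0.708, 0.0]
force: [-0.1, 0.3, -0.2]
width: 0.0478
clock: 9.93
eef_pos: [0.5027, -0.0129, 0.127]
eef_rot: [0.0, -0.706, 0.708, -0.0]
force: [0.8, 0.5, -1.1]
width: 0.0477
[0.2588 0.0503 0.001 ] [0.2729 0.1291 0.001 ]
```

```bash
python3 -m inch '[[0.01,0.002,0,0,0,0],[0.03,0.006,0,0,0,0],[0.06,0.012,0,0,0,0],[0.09,0.018,0,0,0,0],[0.12,0.024,0,0,0,0]]' >/dev/null
python3 -m inch '[[0.03,0.006,0,0,0,0],[0.06,0.012,0,0,0,0],[0.09,0.017,0,0,0,0],[0.11,0.021,0,0,0,0],[0.125,0.024,0,0,0,0]]' >/dev/null
python3 -m inch '[[0.009,0.001,0,0,0,0],[0.014,0.002,0,0,0,0],[0.014,0.002,0,0,0,0],[0.014,0.002,0,0,0,0],[0.014,0.002,0,0,0,0]]'
python3 -m inch '[[0,0,0.005,0,0,0],[0,0,0.015,0,0,0],[0,0,0.03,0,0,0],[0,0,0.043,0,0,0],[0,0,0.053,0,0,0]]'
python3 -m inch '[[0,0,0.004,0,0,0],[0,0,0.008,0,0,0],[0,0,0.0115,0,0,0],[0,0,0.0115,0,0,0],[0,0,0.0115,0,0,0]]'
```

```text
clock: 11.18
eef_pos: [0.4526, -0.2705, 0.1256]
eef_rot: [0.0, -0.707, 0.707, 0.0]
force: [-0.5, -0.4, -1.1]
width: 0.0473
clock: 11.6
eef_pos: [0.4517, -0.2709, 0.0709]
eef_rot: [-0.0, -0.707, 0.708, 0.001]
force: [-0.4, -0.2, -2.2]
width: 0.0477
clock: 12.02
eef_pos: [0.4525, -0.2719, 0.0614]
eef_rot: [0.0, -0.706, 0.708, -0.0]
force: [0.9, 0.5, -0.6]
width: 0.0476
```

```bash
python3 -m inch '[[0,0,0.0005,0,0,0],[0,0,0.0005,0,0,0],[0,0,0.0005,0,0,0],[0,0,0.0005,0,0,0],[0,0,0.0005,0,0,0]]' -1
python3 -m inch '[[0,0,0,0,0,0],[0,0,-0.01,0,0,0],[0,0,-0.03,0,0,0],[0,0,-0.06,0,0,0],[0,0,-0.09,0,0,0]]'
python3 - <<'E'
from h import *
print(shift([.5408,.0645,.152]))
E
```

```text
clock: 12.43
eef_pos: [0.4523, -0.2719, 0.0609]
eef_rot: [0.0, -0.706, 0.708, -0.0]
force: [0.6, -1.0, -0.6]
width: 0.0773
clock: 12.85
eef_pos: [0.4516, -0.2715, 0.1518]
eef_rot: [-0.0, -0.706, 0.708, 0.001]
force: [-0.3, -0.6, 0.0]
width: 0.0879
[-0.3362 -0.0885 -0.    ]
```

```bash
python3 -m inch '[[-0.025,-0.007,0,0,0,0],[-0.06,-0.016,0,0,0,0],[-0.095,-0.025,0,0,0,0],[-0.13,-0.034,0,0,0,0],[-0.165,-0.043,0,0,0,0]]' >/dev/null
python3 -m inch '[[-0.035,-0.01,0,0,0,0],[-0.07,-0.02,0,0,0,0],[-0.105,-0.029,0,0,0,0],[-0.14,-0.038,0,0,0,0],[-0.165,-0.0445,0,0,0,0]]' >/dev/null
python3 -m inch '[[-0.006,-0.001,0,0,0,0],[-0.006,-0.001,0,0,0,0],[-0.006,-0.001,0,0,0,0],[-0.006,-0.001,0,0,0,0],[-0.006,-0.001,0,0,0,0]]'
python3 - <<'E'
from h import *
print(shift([.5408,.0645,.066]))
E
```

```text
clock: 14.1
eef_pos: [0.5412, 0.0618, 0.1507]
eef_rot: [-0.0, -0.705, 0.709, -0.0]
force: [-0.3, -0.1, -0.2]
width: 0.0876
[-0.0028  0.0004  0.0847]
```

```bash
python3 -m inch '[[-0.001,0,0.01,0,0,0],[-0.002,0,0.03,0,0,0],[-0.002,0,0.055,0,0,0],[-0.002,0,0.075,0,0,0],[-0.002,0,0.085,0,0,0]]'
python3 -m inch '[[0,0,0,0,0,0],[0,0,0,0,0,0],[0,0,0,0,0,0],[0,0,0,0,0,0],[0,0,0,0,0,0]]' 
python3 -m inch '[[0,0,0,0,0,0],[0,0,0,0,0,0],[0,0,0,0,0,0],[0,0,0,0,0,0],[0,0,0,0,0,0]]' 1
python3 -m inch '[[0,0,0,0,0,0],[0,0,0,0,0,0],[0,0,0,0,0,0],[0,0,0,0,0,0],[0,0,0,0,0,0]]'
python3 -m inch '[[0,0,-0.005,0,0,0],[0,0,-0.015,0,0,0],[0,0,-0.03,0,0,0],[0,0,-0.045,0,0,0],[0,0,-0.06,0,0,0]]'
python3 -c "
from h import *
print(shift([.373,-.2855,.126]))"
```

```text
clock: 14.52
eef_pos: [0.5396, 0.0648, 0.0628]
eef_rot: [-0.002, -0.706, 0.708, 0.001]
force: [0.5, -0.8, -0.8]
width: 0.0883
clock: 14.93
eef_pos: [0.5423, 0.0661, 0.0667]
eef_rot: [0.001, -0.706, 0.708, -0.001]
force: [0.0, -0.4, 1.0]
width: 0.0878
clock: 15.35
eef_pos: [0.5415, 0.066, 0.0657]
eef_rot: [0.0, -0.706, 0.708, -0.0]
force: [0.1, -0.5, -0.1]
width: 0.0582
clock: 15.77
eef_pos: [0.5414, 0.066, 0.0656]
eef_rot: [-0.0, -0.706, 0.708, 0.0]
force: [0.6, -0.1, -0.6]
width: 0.0477
clock: 16.18
eef_pos: [0.5414, 0.0661, 0.127]
eef_rot: [0.0, -0.706, 0.708, -0.0]
force: [0.6, -0.5, -1.1]
width: 0.0474
[0.3519 0.1677 0.001 ]
```

```bash
python3 -m inch '[[0.01,0.008,0,0,0,0],[0.03,0.025,0,0,0,0],[0.052,0.044,0,0,0,0],[0.075,0.063,0,0,0,0],[0.1,0.084,0,0,0,0]]' >/dev/null
python3 -m inch '[[0.025,0.02,0,0,0,0],[0.05,0.04,0,0,0,0],[0.075,0.06,0,0,0,0],[0.1,0.075,0,0,0,0],[0.13,0.082,0,0,0,0]]' >/dev/null
python3 -m inch '[[0.03,0.002,0,0,0,0],[0.06,0.002,0,0,0,0],[0.09,0.002,0,0,0,0],[0.11,0.002,0,0,0,0],[0.12,0.002,0,0,0,0]]' >/dev/null
python3 -m inch '[[0.002,0,0.003,0,0,0],[0.002,0,0.012,0,0,0],[0.002,0,0.027,0,0,0],[0.002,0,0.042,0,0,0],[0.002,0,0.053,0,0,0]]'
python3 -m inch '[[0,0,0.004,0,0,0],[0,0,0.008,0,0,0],[0,0,0.0115,0,0,0],[0,0,0.0115,0,0,0],[0,0,0.0115,0,0,0]]'
python3 -m inch '[[0,0,0,0,0,0],[0,0,0,0,0,0],[0,0,0,0,0,0],[0,0,0,0,0,0],[0,0,0,0,0,0]]'
```

```text
clock: 17.85
eef_pos: [0.3721, -0.2831, 0.0709]
eef_rot: [-0.0, 0.707, -0.707, -0.001]
force: [-0.9, 0.1, -1.2]
width: 0.0474
clock: 18.27
eef_pos: [0.3729, -0.2854, 0.0614]
eef_rot: [0.0, -0.706, 0.708, -0.0]
force: [-0.7, -0.2, -1.2]
width: 0.0478
clock: 18.68
eef_pos: [0.3728, -0.2857, 0.0613]
eef_rot: [0.0, -0.706, 0.708, -0.0]
force: [-0.3, 0.5, -0.5]
width: 0.0476
```

```bash
python3 -m inch '[[0,0,0.0005,0,0,0],[0,0,0.0005,0,0,0],[0,0,0.0005,0,0,0],[0,0,0.0005,0,0,0],[0,0,0.0005,0,0,0]]' -1
python3 -m inch '[[0,0,0,0,0,0],[0,0,-0.01,0,0,0],[0,0,-0.03,0,0,0],[0,0,-0.06,0,0,0],[0,0,-0.1,0,0,0]]'
python3 -m inch '[[0,0,-0.02,0,0,0],[0,0,-0.05,0,0,0],[0,0,-0.07,0,0,0],[0,0,-0.07,0,0,0],[0,0,-0.07,0,0,0]]'
python3 - <<'E'
from h import *
print(shift([.5855,-.007,.15]))
d=eyes.get_image("top"); im=d["img"]
a=cv2.resize(np.ascontiguousarray(im[150:330,240:440,::-1]),None,fx=3,fy=3,interpolation=cv2.INTER_CUBIC)
w=eyes.get_image("wrist")["img"][:,:,::-1]
cv2.imwrite("pics/c3.png",a); cv2.imwrite("pics/w3.png",w)
E
```

```text
clock: 19.1
eef_pos: [0.3728, -0.2856, 0.0607]
eef_rot: [0.0, -0.706, 0.708, -0.0]
force: [-0.3, 0.6, -0.1]
width: 0.0773
clock: 19.52
eef_pos: [0.3711, -0.2846, 0.1607]
eef_rot: [-0.001, -0.706, 0.708, 0.002]
force: [0.6, -1.2, -1.5]
width: 0.0875
clock: 19.93
eef_pos: [0.3732, -0.2859, 0.2321]
eef_rot: [0.0, -0.706, 0.708, -0.002]
force: [-0.0, 0.1, -1.0]
width: 0.088
[-0.2795 -0.2114  0.0823]
```

View pics/c3.png

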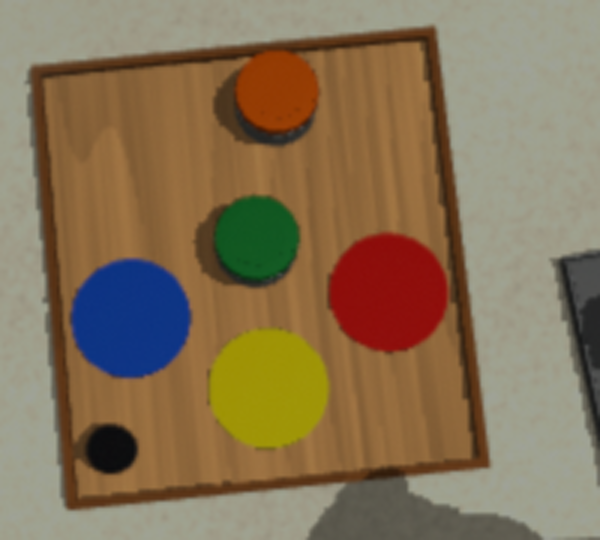

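View pics/w3.png

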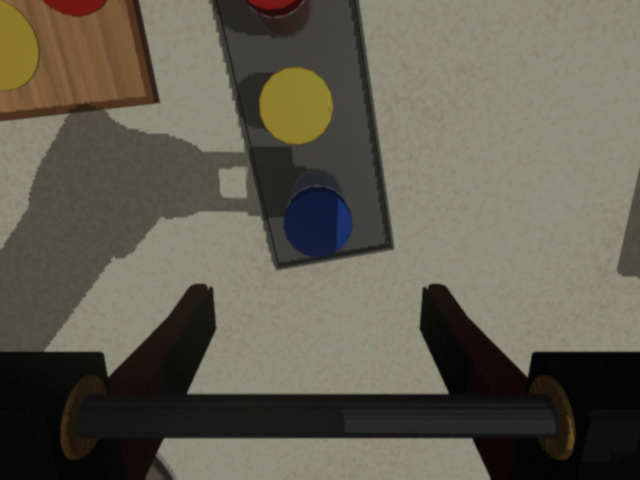

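All three jars stand in the side tray (wrist view: red at top, yellow (296,106), blue (318,220)) and the pads are bare: blue (131,318), yellow (269,388), red (389,292). I'll compute pad centres while moving to the tin.

```bash
python3 -m inch '[[-0.02,-0.015,0,0,0,0],[-0.05,-0.037,0,0,0,0],[-0.08,-0.06,0,0,0,0],[-0.11,-0.083,0,0,0,0],[-0.14,-0.106,0,0,0,0]]' >/dev/null
python3 -m inch '[[-0.03,-0.022,0.01,0,0,0],[-0.06,-0.045,0.03,0,0,0],[-0.09,-0.068,0.05,0,0,0],[-0.12,-0.09,0.07,0,0,0],[-0.139,-0.105,0.082,0,0,0]]' >/dev/null
python3 -m inch '[[0,0,0,0,0,0],[0,0,0,0,0,0],[0,0,0,0,0,0],[0,0,0,0,0,0],[0,0,0,0,0,0]]'
python3 - <<'E'
from h import *
a=cv2.imread("pics/c3.png"); hsv=cv2.cvtColor(a,cv2.COLOR_BGR2HSV)
d=eyes.get_image("wrist"); t=eyes.get_image("top")
for n,lo,hi,z in [("red",0,4,.008),("yellow",26,34,.008),("blue",105,125,.008),("green",50,80,.046)]:
    m=cv2.inRange(hsv,(lo,150,40),(hi,255,255)); m=cv2.morphologyEx(m,cv2.MORPH_OPEN,np.ones((9,9)))
    c=max(cv2.findContours(m,0,2)[0],key=cv2.contourArea); e=cv2.fitEllipse(c)
    uv=((e[0][0]+.5)/3-.5+240,(e[0][1]+.5)/3-.5+150); print(n,np.round(e[1],1),world(t,uv,z).round(4))
w=d["img"]; h=cv2.cvtColor(w,cv2.COLOR_RGB2HSV)
for n,lo,hi,z in [("red",0,4,.008),("yellow",26,34,.008),("blue",105,125,.008),("green",50,80,.046)]:
    m=cv2.inRange(h,(lo,150,30),(hi,255,255)); m=cv2.morphologyEx(m,cv2.MORPH_OPEN,np.ones((5,5)))
    c=max(cv2.findContours(m,0,2)[0],key=cv2.contourArea); e=cv2.fitEllipse(cv2.convexHull(c)); print(n,np.round(e,1) if 0 else e,world(d,e[0],z).round(4))
cv2.imwrite("pics/w4.png",w[:,:,::-1])
print(robot.get_state()["eef_pos"])
E
```

```text
clock: 21.28
eef_pos: [0.584, -0.0088, 0.1492]
eef_rot: [-0.0, -0.705, 0.709, -0.0]
force: [-0.2, -0.2, 1.3]
width: 0.0877
red [114.8 116.4] [ 0.5604 -0.0862  0.008 ]
yellow [117.6 117.9] [ 0.5027 -0.014   0.008 ]
blue [114.3 116. ] [0.5441 0.0688 0.008 ]
green [81.5 82.1] [ 0.5873 -0.006   0.046 ]
red ((420.6678466796875, 246.47152709960938), (87.08604431152344, 95.15068054199219), 66.31138610839844) [ 0.5632 -0.0879  0.008 ]Traceback (most recent call last):
  File "<stdin>", line 11, in <module>
ValueError: max() iterable argument is empty
```

```bash
python3 -m inch '[[-0.001,-0.001,0.01,0,0,0],[-0.002,-0.003,0.035,0,0,0],[-0.002,-0.003,0.065,0,0,0],[-0.002,-0.003,0.095,0,0,0],[-0.002,-0.003,0.12,0,0,0]]'
python3 -m inch '[[0,0,0.008,0,0,0],[0,0,0.014,0,0,0],[0,0,0.014,0,0,0],[0,0,0.014,0,0,0],[0,0,0.014,0,0,0]]'
python3 -m inch '[[0,0,0,0,0,0],[0,0,0,0,0,0],[0,0,0,0,0,0],[0,0,0,0,0,0],[0,0,0,0,0,0]]' 1
python3 -m inch '[[0,0,0,0,0,0],[0,0,0,0,0,0],[0,0,0,0,0,0],[0,0,0,0,0,0],[0,0,0,0,0,0]]'
python3 -m inch '[[0,0,-0.005,0,0,0],[0,0,-0.015,0,0,0],[0,0,-0.035,0,0,0],[0,0,-0.06,0,0,0],[0,0,-0.08,0,0,0]]'
python3 -c "
from h import *
print(shift([.4853,.3048,.094]))"
```

```text
clock: 21.8
eef_pos: [0.5866, -0.0054, 0.0266]
eef_rot: [-0.0, -0.706, 0.708, 0.0]
force: [-0.1, -0.9, 0.2]
width: 0.0879
clock: 22.22
eef_pos: [0.5886, -0.0051, 0.0162]
eef_rot: [0.001, -0.706, 0.708, -0.001]
force: [1.3, -0.1, 0.1]
width: 0.088
clock: 22.63
eef_pos: [0.5874, -0.0051, 0.0149]
eef_rot: [0.0, -0.706, 0.708, -0.0]
force: [-0.9, -0.5, 0.2]
width: 0.0579
clock: 23.05
eef_pos: [0.5874, -0.0053, 0.0148]
eef_rot: [-0.0, -0.706, 0.708, -0.0]
force: [-0.5, -1.6, 2.3]
width: 0.0494
clock: 23.47
eef_pos: [0.5875, -0.0048, 0.0966]
eef_rot: [0.0, -0.706, 0.708, -0.0]
force: [1.2, -0.3, -0.8]
width: 0.0501
[-0.3094  0.1028  0.0026]
```

```bash
python3 -m inch '[[-0.01,0.003,0,0,0,0],[-0.03,0.01,0,0,0,0],[-0.06,0.02,0,0,0,0],[-0.09,0.03,0,0,0,0],[-0.12,0.04,0,0,0,0]]' >/dev/null
python3 -m inch '[[-0.03,0.01,0,0,0,0],[-0.06,0.02,0,0,0,0],[-0.09,0.03,0,0,0,0],[-0.12,0.04,0,0,0,0],[-0.15,0.05,0,0,0,0]]' >/dev/null
python3 -m inch '[[-0.02,0.006,0,0,0,0],[-0.033,0.01,0,0,0,0],[-0.039,0.012,0,0,0,0],[-0.039,0.012,0,0,0,0],[-0.039,0.012,0,0,0,0]]'
python3 - <<'E'
from h import *
d=eyes.get_image("top"); a=cv2.imread("pics/top0.png"); c=a[262:314,125:178].astype(int)
m=((c[:,:,2]-c[:,:,1])>0).astype(np.uint8); m=cv2.morphologyEx(m,cv2.MORPH_OPEN,np.ones((3,3)))
k=max(cv2.findContours(m,0,1)[0],key=cv2.contourArea); e=cv2.fitEllipse(k); print(e)
w=world(d,(e[0][0]+125,e[0][1]+262),.005); print(w.round(4)); w[2]=.0138; print(shift(w))
E
```

```text
clock: 24.72
eef_pos: [0.4863, 0.3028, 0.0944]
eef_rot: [-0.0, -0.706, 0.708, -0.0]
force: [0.1, -0.8, -1.6]
width: 0.0495
((26.339670181274414, 25.40652084350586), (40.345924377441406, 42.470726013183594), 43.918453216552734)
[0.4863 0.3047 0.005 ]
[-0.0027  0.0003  0.0806]
```

```bash
python3 -m inch '[[-0.001,0,0.01,0,0,0],[-0.0015,0,0.03,0,0,0],[-0.0015,0,0.05,0,0,0],[-0.0015,0,0.065,0,0,0],[-0.0015,0,0.072,0,0,0]]' >/dev/null
python3 -m inch '[[0,0,0.004,0,0,0],[0,0,0.0075,0,0,0],[0,0,0.0075,0,0,0],[0,0,0.0075,0,0,0],[0,0,0.0075,0,0,0]]'
python3 -m inch '[[0,0,0,0,0,0],[0,0,0,0,0,0],[0,0,0,0,0,0],[0,0,0,0,0,0],[0,0,0,0,0,0]]'
```

```text
clock: 25.6
eef_pos: [0.4866, 0.3059, 0.0159]
eef_rot: [0.001, -0.706, 0.708, -0.0]
force: [-0.7, 0.4, -1.5]
width: 0.0495
clock: 26.02
eef_pos: [0.4861, 0.3057, 0.0153]
eef_rot: [0.0, -0.706, 0.708, -0.0]
force: [0.5, -0.5, -0.8]
width: 0.0495
```

Lower another 1.5 mm, release, back off up, and check.

```bash
python3 -m inch '[[0,0,0.0015,0,0,0],[0,0,0.0015,0,0,0],[0,0,0.0015,0,0,0],[0,0,0.0015,0,0,0],[0,0,0.0015,0,0,0]]'
python3 -m inch '[[0,0,0,0,0,0],[0,0,0,0,0,0],[0,0,0,0,0,0],[0,0,0,0,0,0],[0,0,0,0,0,0]]' -1
python3 -m inch '[[0,0,0,0,0,0],[0,0,-0.01,0,0,0],[0,0,-0.035,0,0,0],[0,0,-0.07,0,0,0],[0,0,-0.105,0,0,0]]'
python3 -m inch '[[0,0,-0.03,0,0,0],[0,0,-0.06,0,0,0],[0,0,-0.06,0,0,0],[0,0,-0.06,0,0,0],[0,0,-0.06,0,0,0]]'
python3 - <<'E'
from h import *
d=eyes.get_image("wrist"); im=np.ascontiguousarray(d["img"][:,:,::-1])
disc(d,(.4863,.3047),.039,.005,im,(0,0,255)); disc(d,(.4863,.3047),.025,.045,im)
cv2.imwrite("pics/w5.png",im); print(shift([.373,-.286,.15]))
t=eyes.get_image("top")["img"]; cv2.imwrite("pics/t5.png",t[220:400,400:560,::-1])
E
```

```text
clock: 26.43
eef_pos: [0.4862, 0.3058, 0.0138]
eef_rot: [0.0, -0.706, 0.708, -0.0]
force: [0.7, -0.4, 0.6]
width: 0.0495
clock: 26.85
eef_pos: [0.4859, 0.3056, 0.0136]
eef_rot: [-0.0, -0.706, 0.708, 0.0]
force: [-0.3, 0.2, -0.4]
width: 0.0793
clock: 27.27
eef_pos: [0.4853, 0.3052, 0.1199]
eef_rot: [-0.001, -0.706, 0.708, 0.0]
force: [0.5, 0.7, 0.2]
width: 0.0875
clock: 27.68
eef_pos: [0.4857, 0.3053, 0.1786]
eef_rot: [-0.0, -0.706, 0.708, -0.0]
force: [-0.5, -0.7, -0.7]
width: 0.088
[0.5912 0.111  0.0287]
```

View pics/w5.png

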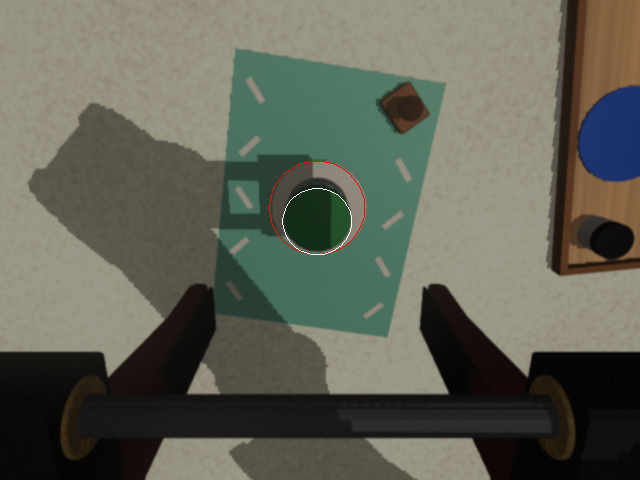

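View pics/t5.png

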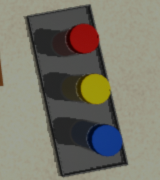

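The tin sits centred on the coaster (overlay matches at (317,221)), and the jars are upright in the side tray. Next I'll take the jars back, blue first.

```bash
python3 -m inch '[[0.025,0.004,0,0,0,0],[0.06,0.01,0,0,0,0],[0.1,0.018,0,0,0,0],[0.14,0.026,0,0,0,0],[0.18,0.034,0,0,0,0]]' >/dev/null
python3 -m inch '[[0.04,0.008,0,0,0,0],[0.08,0.016,0,0,0,0],[0.12,0.024,0,0,0,0],[0.16,0.032,0,0,0,0],[0.2,0.04,0,0,0,0]]' >/dev/null
python3 -m inch '[[0.04,0.008,0,0,0,0],[0.08,0.016,0,0,0,0],[0.12,0.024,0,0,0,0],[0.16,0.03,0.01,0,0,0],[0.19,0.036,0.02,0,0,0]]' >/dev/null
python3 -m inch '[[0.018,0.001,0.005,0,0,0],[0.021,0.001,0.01,0,0,0],[0.021,0.001,0.01,0,0,0],[0.021,0.001,0.01,0,0,0],[0.021,0.001,0.01,0,0,0]]'
python3 - <<'E'
from h import *
print(shift([.3728,-.2856,.061]))
d=eyes.get_image("top"); a=cv2.imread("pics/t5.png"); hsv=cv2.cvtColor(a,cv2.COLOR_BGR2HSV)
for n,lo,hi in [("red",0,4),("yellow",26,34),("blue",105,125)]:
    m=cv2.inRange(hsv,(lo,180,150),(hi,255,255)); c=max(cv2.findContours(m,0,1)[0],key=cv2.contourArea); e=cv2.fitEllipse(c)
    print(n,np.round(e[1],1),world(d,(e[0][0]+400,e[0][1]+220),.113).round(4))
E
```

```text
clock: 29.45
eef_pos: [0.3741, -0.2835, 0.1485]
eef_rot: [-0.0, 0.707, -0.707, -0.001]
force: [0.3, -0.4, -0.5]
width: 0.088
[0.0022 0.0012 0.0875]Traceback (most recent call last):
  File "<stdin>", line 5, in <module>
ValueError: max() iterable argument is empty
```

```bash
python3 -m inch '[[0.002,0.001,0.01,0,0,0],[0.002,0.001,0.03,0,0,0],[0.002,0.001,0.055,0,0,0],[0.002,0.001,0.075,0,0,0],[0.002,0.001,0.085,0,0,0]]'
python3 -m inch '[[0,0,0,0,0,0],[0,0,0,0,0,0],[0,0,0,0,0,0],[0,0,0,0,0,0],[0,0,0,0,0,0]]' 
python3 -m inch '[[0,0,0,0,0,0],[0,0,0,0,0,0],[0,0,0,0,0,0],[0,0,0,0,0,0],[0,0,0,0,0,0]]' 1
python3 -m inch '[[0,0,0,0,0,0],[0,0,0,0,0,0],[0,0,0,0,0,0],[0,0,0,0,0,0],[0,0,0,0,0,0]]'
python3 -m inch '[[0,0,-0.005,0,0,0],[0,0,-0.015,0,0,0],[0,0,-0.03,0,0,0],[0,0,-0.045,0,0,0],[0,0,-0.06,0,0,0]]'
python3 - <<'E'
from h import *
print(shift([.5441,.0688,.126]))
d=eyes.get_image("top"); a=cv2.imread("pics/t5.png"); hsv=cv2.cvtColor(a,cv2.COLOR_BGR2HSV)
for n,lo,hi in [("red",0,4),("yellow",26,34),("blue",105,125)]:
    m=cv2.inRange(hsv,(lo,150,100),(hi,255,255)); c=cv2.findNonZero(m)
    e=cv2.fitEllipse(cv2.convexHull(c)); print(n,np.round(e[1],1),world(d,(e[0][0]+400,e[0][1]+220),.113).round(4))
E
```

```text
clock: 29.92
eef_pos: [0.3717, -0.2857, 0.0614]
eef_rot: [-0.0, -0.707, 0.707, 0.001]
force: [-0.4, 0.8, -0.1]
width: 0.0879
clock: 30.33
eef_pos: [0.3734, -0.2875, 0.0646]
eef_rot: [0.0, -0.706, 0.708, -0.001]
force: [-0.3, -0.2, 0.7]
width: 0.0876
clock: 30.75
eef_pos: [0.3727, -0.2871, 0.0637]
eef_rot: [0.0, -0.706, 0.708, -0.0]
force: [-0.4, 0.3, 0.5]
width: 0.0579
clock: 31.17
eef_pos: [0.3727, -0.287, 0.0636]
eef_rot: [0.0, -0.706, 0.708, 0.0]
force: [1.1, 0.9, 0.1]
width: 0.0476
clock: 31.58
eef_pos: [0.3726, -0.2873, 0.125]
eef_rot: [-0.0, -0.706, 0.708, -0.0]
force: [-1.5, -0.0, -0.6]
width: 0.0479
[-0.3565 -0.1707 -0.0011]
red [28.2 29.7] [ 0.5315 -0.2567  0.113 ]
yellow [29.1 30.4] [ 0.4523 -0.2704  0.113 ]
blue [29.  31.5] [ 0.3745 -0.2841  0.113 ]
```

```bash
python3 -m inch '[[-0.01,0,0,0,0,0],[-0.035,0,0,0,0,0],[-0.065,-0.003,0,0,0,0],[-0.095,-0.01,0,0,0,0],[-0.125,-0.025,0,0,0,0]]' >/dev/null
python3 -m inch '[[-0.025,-0.02,0,0,0,0],[-0.05,-0.04,0,0,0,0],[-0.075,-0.06,0,0,0,0],[-0.1,-0.08,0,0,0,0],[-0.125,-0.1,0,0,0,0]]' >/dev/null
python3 -m inch '[[-0.025,-0.012,0,0,0,0],[-0.05,-0.024,0,0,0,0],[-0.075,-0.034,0,0,0,0],[-0.095,-0.042,0,0,0,0],[-0.105,-0.045,0,0,0,0]]'>/dev/null
python3 -m inch '[[0,0,0,0,0,0],[0,0,0,0,0,0],[0,0,0,0,0,0],[0,0,0,0,0,0],[0,0,0,0,0,0]]'
python3 -c "
from h import *
print(shift([.5435,.068,.0687]))"
```

```text
clock: 33.3
eef_pos: [0.5431, 0.0659, 0.1237]
eef_rot: [-0.0, -0.705, 0.709, -0.0]
force: [-0.6, -0.4, -1.3]
width: 0.0475
[-0.0022 -0.0004  0.055 ]
```

```bash
python3 -m inch '[[-0.001,0,0.005,0,0,0],[-0.001,0,0.017,0,0,0],[-0.001,0,0.03,0,0,0],[-0.001,0,0.042,0,0,0],[-0.001,0,0.049,0,0,0]]' >/dev/null
python3 -m inch '[[0,0,0.003,0,0,0],[0,0,0.006,0,0,0],[0,0,0.006,0,0,0],[0,0,0.006,0,0,0],[0,0,0.006,0,0,0]]'
python3 -m inch '[[0,0,0,0,0,0],[0,0,0,0,0,0],[0,0,0,0,0,0],[0,0,0,0,0,0],[0,0,0,0,0,0]]'
```

```text
clock: 34.13
eef_pos: [0.5438, 0.0686, 0.069]
eef_rot: [0.0, -0.706, 0.708, -0.0]
force: [0.8, -0.8, -0.8]
width: 0.0482
clock: 34.55
eef_pos: [0.5435, 0.0685, 0.0687]
eef_rot: [0.0, -0.706, 0.708, -0.0]
force: [-0.5, -0.3, -1.9]
width: 0.0482
```

Release, rise, go to yellow at (.4523,-.2715).

```bash
python3 -m inch '[[0,0,0.0005,0,0,0],[0,0,0.0005,0,0,0],[0,0,0.0005,0,0,0],[0,0,0.0005,0,0,0],[0,0,0.0005,0,0,0]]' -1
python3 -m inch '[[0,0,0,0,0,0],[0,0,-0.01,0,0,0],[0,0,-0.03,0,0,0],[0,0,-0.06,0,0,0],[0,0,-0.09,0,0,0]]' >/dev/null
python3 -m inch '[[0.025,0.007,0,0,0,0],[0.06,0.016,0,0,0,0],[0.095,0.025,0,0,0,0],[0.13,0.034,0,0,0,0],[0.165,0.043,0,0,0,0]]' >/dev/null
python3 -m inch '[[0.035,0.01,0,0,0,0],[0.07,0.02,0,0,0,0],[0.105,0.029,0,0,0,0],[0.14,0.038,0,0,0,0],[0.17,0.046,0,0,0,0]]' >/dev/null
python3 -m inch '[[0.004,0,0,0,0,0],[0.004,0,0,0,0,0],[0.004,0,0,0,0,0],[0.004,0,0,0,0,0],[0.004,0,0,0,0,0]]'
python3 -c "
from h import *
print(shift([.4523,-.2715,.063]))"
```

```text
clock: 34.97
eef_pos: [0.5436, 0.0685, 0.0682]
eef_rot: [0.0, -0.706, 0.708, -0.0]
force: [-0.2, -0.6, 0.4]
width: 0.0776
clock: 36.63
eef_pos: [0.4544, -0.2685, 0.1583]
eef_rot: [-0.0, 0.707, -0.707, -0.0]
force: [0.2, -0.1, 0.3]
width: 0.0875
[0.003  0.0022 0.0953]
```

```bash
python3 -m inch '[[0.002,0.002,0.01,0,0,0],[0.002,0.002,0.033,0,0,0],[0.002,0.002,0.06,0,0,0],[0.002,0.002,0.083,0,0,0],[0.002,0.002,0.095,0,0,0]]' >/dev/null
python3 -m inch '[[0,0,0,0,0,0],[0,0,0,0,0,0],[0,0,0,0,0,0],[0,0,0,0,0,0],[0,0,0,0,0,0]]' 
python3 -m inch '[[0,0,0,0,0,0],[0,0,0,0,0,0],[0,0,0,0,0,0],[0,0,0,0,0,0],[0,0,0,0,0,0]]' 1
python3 -m inch '[[0,0,0,0,0,0],[0,0,0,0,0,0],[0,0,0,0,0,0],[0,0,0,0,0,0],[0,0,0,0,0,0]]'
python3 -m inch '[[0,0,-0.005,0,0,0],[0,0,-0.015,0,0,0],[0,0,-0.03,0,0,0],[0,0,-0.045,0,0,0],[0,0,-0.06,0,0,0]]'
python3 -c "
from h import *
print(shift([.5027,-.014,.126]))"
```

```text
clock: 37.47
eef_pos: [0.4525, -0.2726, 0.0642]
eef_rot: [0.0, -0.706, 0.708, -0.001]
force: [0.5, 0.2, 1.0]
width: 0.0878
clock: 37.88
eef_pos: [0.4518, -0.2723, 0.0632]
eef_rot: [0.0, -0.706, 0.708, -0.0]
force: [0.0, 0.6, 0.2]
width: 0.0579
clock: 38.3
eef_pos: [0.4517, -0.2722, 0.0631]
eef_rot: [-0.0, -0.706, 0.708, 0.0]
force: [-0.0, -0.1, 0.1]
width: 0.0476
clock: 38.72
eef_pos: [0.4516, -0.2723, 0.1245]
eef_rot: [0.0, -0.706, 0.708, -0.0]
force: [0.4, -0.3, -0.6]
width: 0.0479
[-0.2584 -0.0505 -0.0015]
```

```bash
python3 -m inch '[[-0.01,-0.002,0,0,0,0],[-0.03,-0.006,0,0,0,0],[-0.06,-0.012,0,0,0,0],[-0.09,-0.018,0,0,0,0],[-0.12,-0.024,0,0,0,0]]' >/dev/null
python3 -m inch '[[-0.03,-0.006,0,0,0,0],[-0.06,-0.012,0,0,0,0],[-0.09,-0.018,0,0,0,0],[-0.115,-0.022,0,0,0,0],[-0.13,-0.025,0,0,0,0]]' >/dev/null
python3 -m inch '[[-0.007,-0.001,0,0,0,0],[-0.007,-0.001,0,0,0,0],[-0.007,-0.001,0,0,0,0],[-0.007,-0.001,0,0,0,0],[-0.007,-0.001,0,0,0,0]]'
python3 -c "
from h import *
print(shift([.5022,-.0145,.0681]))"
```

```text
clock: 39.97
eef_pos: [0.502, -0.0169, 0.1231]
eef_rot: [-0.0, -0.705, 0.709, -0.0]
force: [0.7, -1.2, -1.0]
width: 0.0478
[-0.0025 -0.0002  0.055 ]
```

```bash
python3 -m inch '[[-0.001,0,0.005,0,0,0],[-0.001,0,0.017,0,0,0],[-0.001,0,0.03,0,0,0],[-0.001,0,0.042,0,0,0],[-0.001,0,0.049,0,0,0]]' >/dev/null
python3 -m inch '[[0,0,0.003,0,0,0],[0,0,0.006,0,0,0],[0,0,0.006,0,0,0],[0,0,0.006,0,0,0],[0,0,0.006,0,0,0]]'
python3 -m inch '[[0,0,0,0,0,0],[0,0,0,0,0,0],[0,0,0,0,0,0],[0,0,0,0,0,0],[0,0,0,0,0,0]]'
python3 -m inch '[[0,0,0.0005,0,0,0],[0,0,0.0005,0,0,0],[0,0,0.0005,0,0,0],[0,0,0.0005,0,0,0],[0,0,0.0005,0,0,0]]' -1
python3 -m inch '[[0,0,0,0,0,0],[0,0,-0.01,0,0,0],[0,0,-0.03,0,0,0],[0,0,-0.06,0,0,0],[0,0,-0.09,0,0,0]]'
python3 -c "
from h import *
print(shift([.531,-.2575,.158]))"
```

```text
clock: 40.8
eef_pos: [0.5026, -0.0145, 0.0685]
eef_rot: [0.0, -0.706, 0.708, -0.0]
force: [0.9, 0.5, -1.4]
width: 0.048
clock: 41.22
eef_pos: [0.5023, -0.0144, 0.0682]
eef_rot: [-0.0, -0.706, 0.708, -0.0]
force: [0.6, -0.3, -1.3]
width: 0.048
clock: 41.63
eef_pos: [0.5024, -0.0144, 0.0677]
eef_rot: [0.0, -0.706, 0.708, -0.0]
force: [0.1, 0.2, 1.1]
width: 0.0777
clock: 42.05
eef_pos: [0.5016, -0.0145, 0.1589]
eef_rot: [-0.001, -0.706, 0.708, 0.001]
force: [0.5, -0.4, 0.6]
width: 0.0879
[ 0.243  -0.03    0.0008]
```

```bash
python3 -m inch '[[0.02,-0.002,0,0,0,0],[0.05,-0.006,0,0,0,0],[0.085,-0.01,0,0,0,0],[0.12,-0.014,0,0,0,0],[0.155,-0.018,0,0,0,0]]' >/dev/null
python3 -m inch '[[0.03,-0.004,0,0,0,0],[0.06,-0.008,0,0,0,0],[0.08,-0.011,0,0,0,0],[0.088,-0.011,0,0,0,0],[0.088,-0.011,0,0,0,0]]' >/dev/null
python3 -m inch '[[0,0,0.01,0,0,0],[0,0,0.033,0,0,0],[0,0,0.06,0,0,0],[0,0,0.083,0,0,0],[0,0,0.096,0,0,0]]' >/dev/null
python3 -m inch '[[0,0,0,0,0,0],[0,0,0,0,0,0],[0,0,0,0,0,0],[0,0,0,0,0,0],[0,0,0,0,0,0]]' 
python3 -m inch '[[0,0,0,0,0,0],[0,0,0,0,0,0],[0,0,0,0,0,0],[0,0,0,0,0,0],[0,0,0,0,0,0]]' 1
python3 -m inch '[[0,0,0,0,0,0],[0,0,0,0,0,0],[0,0,0,0,0,0],[0,0,0,0,0,0],[0,0,0,0,0,0]]'
python3 -m inch '[[0,0,-0.005,0,0,0],[0,0,-0.015,0,0,0],[0,0,-0.03,0,0,0],[0,0,-0.045,0,0,0],[0,0,-0.06,0,0,0]]'
python3 -c "
from h import *
print(shift([.5604,-.0865,.126]))"
```

```text
clock: 43.72
eef_pos: [0.5316, -0.2574, 0.0628]
eef_rot: [0.001, -0.706, 0.708, -0.001]
force: [0.4, -0.9, 0.4]
width: 0.0878
clock: 44.13
eef_pos: [0.5307, -0.2575, 0.0617]
eef_rot: [0.0, -0.706, 0.708, -0.0]
force: [0.5, 0.2, 0.3]
width: 0.058
clock: 44.55
eef_pos: [0.5307, -0.2576, 0.0616]
eef_rot: [-0.0, -0.706, 0.708, -0.0]
force: [0.6, -0.9, -0.6]
width: 0.0484
clock: 44.97
eef_pos: [0.5307, -0.2574, 0.123]
eef_rot: [0.0, -0.706, 0.708, 0.0]
force: [0.8, -1.1, -2.3]
width: 0.0474
[-0.1709 -0.0294 -0.003 ]
```

```bash
python3 -m inch '[[-0.01,-0.002,0,0,0,0],[-0.03,-0.006,0,0,0,0],[-0.055,-0.01,0,0,0,0],[-0.08,-0.014,0,0,0,0],[-0.105,-0.018,0,0,0,0]]' >/dev/null
python3 -m inch '[[-0.025,-0.004,0,0,0,0],[-0.045,-0.008,0,0,0,0],[-0.06,-0.01,0,0,0,0],[-0.065,-0.011,0,0,0,0],[-0.065,-0.011,0,0,0,0]]' >/dev/null
python3 -m inch '[[0,0,0,0,0,0],[0,0,0,0,0,0],[0,0,0,0,0,0],[0,0,0,0,0,0],[0,0,0,0,0,0]]'
python3 -c "
from h import *
print(shift([.5604,-.0865,.0666]))"
```

```text
clock: 46.22
eef_pos: [0.56, -0.0884, 0.1216]
eef_rot: [-0.0, -0.706, 0.708, -0.0]
force: [-0.1, 0.8, -2.0]
width: 0.0475
[-0.0019 -0.0004  0.055 ]
```

```bash
python3 -m inch '[[-0.001,0,0.005,0,0,0],[-0.001,0,0.017,0,0,0],[-0.001,0,0.03,0,0,0],[-0.001,0,0.042,0,0,0],[-0.001,0,0.049,0,0,0]]' >/dev/null
python3 -m inch '[[0,0,0.003,0,0,0],[0,0,0.006,0,0,0],[0,0,0.006,0,0,0],[0,0,0.006,0,0,0],[0,0,0.006,0,0,0]]'
python3 -m inch '[[0,0,0,0,0,0],[0,0,0,0,0,0],[0,0,0,0,0,0],[0,0,0,0,0,0],[0,0,0,0,0,0]]'
python3 -m inch '[[0,0,0.0005,0,0,0],[0,0,0.0005,0,0,0],[0,0,0.0005,0,0,0],[0,0,0.0005,0,0,0],[0,0,0.0005,0,0,0]]' -1
python3 -m inch '[[0,0,0,0,0,0],[0,0,-0.01,0,0,0],[0,0,-0.03,0,0,0],[0,0,-0.06,0,0,0],[0,0,-0.09,0,0,0]]'
python3 -m inch '[[0,0,-0.035,0,0,0],[0.02,0,-0.06,0,0,0],[0.05,0,-0.07,0,0,0],[0.085,0,-0.07,0,0,0],[0.12,0,-0.07,0,0,0]]'
python3 -m inch '[[0.035,0.02,0,0,0,0],[0.07,0.04,0,0,0,0],[0.1,0.06,0,0,0,0],[0.13,0.08,0,0,0,0],[0.16,0.09,0,0,0,0]]'
python3 -m inch '[[0,0,0,0,0,0],[0,0,0,0,0,0],[0,0,0,0,0,0],[0,0,0,0,0,0],[0,0,0,0,0,0]]'
python3 - <<'E'
from h import *
d=eyes.get_image("top"); a=np.ascontiguousarray(d["img"][150:325,90:410,::-1]); a=cv2.resize(a,None,fx=2.5,fy=2.5,interpolation=cv2.INTER_CUBIC); o=(90,150)
for c in [(.5604,-.0862),(.5027,-.014),(.5441,.0688)]: disc(d,c,.024,.118,a,s=2.5,o=o)
disc(d,(.4863,.3047),.025,.045,a,s=2.5,o=o)
cv2.imwrite("pics/c6.png",a)
E
```

```text
clock: 47.05
eef_pos: [0.5605, -0.0865, 0.0669]
eef_rot: [0.0, -0.706, 0.708, -0.0]
force: [0.1, -0.2, -2.3]
width: 0.0478
clock: 47.47
eef_pos: [0.5602, -0.0865, 0.0667]
eef_rot: [0.0, -0.706, 0.708, -0.0]
force: [-0.4, 0.4, -2.0]
width: 0.0476
clock: 47.88
eef_pos: [0.5603, -0.0866, 0.0663]
eef_rot: [0.0, -0.706, 0.708, -0.0]
force: [0.6, -0.1, -0.8]
width: 0.0775
clock: 48.3
eef_pos: [0.5594, -0.0865, 0.1573]
eef_rot: [-0.001, -0.706, 0.708, 0.001]
force: [0.7, 0.3, 0.1]
width: 0.0878
clock: 48.72
eef_pos: [0.5605, -0.2075, 0.2286]
eef_rot: [0.001, -0.707, 0.707, -0.001]
force: [0.9, -0.8, -1.1]
width: 0.0877
clock: 49.13
eef_pos: [0.4667, -0.3683, 0.2272]
eef_rot: [-0.0, -0.706, 0.709, 0.0]
force: [-0.5, 0.1, 0.1]
width: 0.0875
clock: 49.55
eef_pos: [0.4705, -0.3647, 0.2263]
eef_rot: [-0.0, 0.707, -0.707, -0.0]
force: [-0.3, 1.0, -0.9]
width: 0.0878
```

View pics/c6.png

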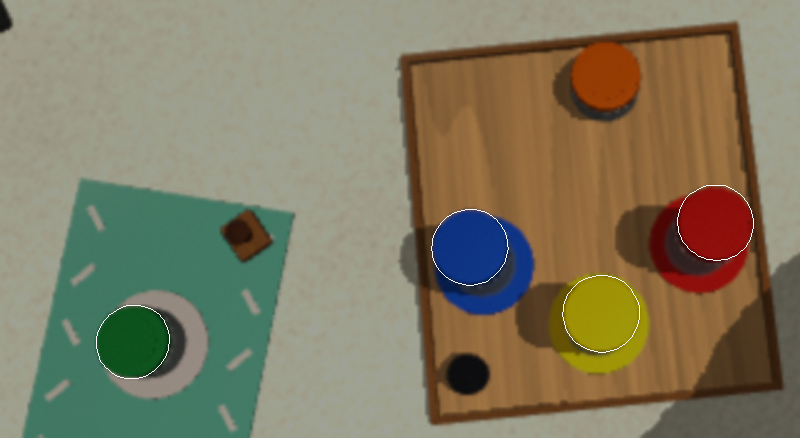

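All lids match the overlays drawn from the pad centres: blue (470,247), yellow (601,313), red (715,222). The green tin (132,342) matches the coaster and the orange tin has not moved. Handing in.

```bash
python3 -c "
from plant import robot
print(robot.get_state()['qvel'].round(3)); robot.job_done()"
```

```text
[ 0.002  0.001  0.006 -0.001  0.001 -0.002  0.   ]
the job is handed in; nothing more can be done
```

The job was handed in after about 50 s of robot time. I moved the red, yellow and blue jars to the side tray, carried the green tin to the coaster, then put each jar back on the pad of its own colour.

- **Final top view:** every jar lid and the green tin lined up with circles drawn at the measured pad and coaster centres, to within about 2–3 mm. All of them stood upright, the orange tin had not visibly moved, and the arm was clear and at rest.
- **Small disagreement:** the wrist and top cameras gave the red pad's centre about 3 mm apart, well inside the 12 mm tolerance.
- **Failed checks:** two of my colour-based measurements failed. One was rerun with looser limits. The other, a wrist-camera check of the remaining pads and the tin, I did not repeat. I saw no sign of a failure in handling, and the hand-in gave no verdict.

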